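Box up the pot lid

ROBOT

A 6-joint arm with a two-finger parallel gripper is mounted at the origin on the work surface. World frame = base frame: x ahead of the robot, y to its left, z up, the work surface at z = 0. Lengths are in m, angles in rad, forces in N, time in s.
With the tool pointing down it reaches from about 0.35 to 0.975 m from the base axis. Payload 4.9 kg.
Tool frame: the origin (TCP) lies between the finger pads, 19 mm behind the fingertips; this is the grasp point; z points along the fingers, y is the line along which they close (so a half turn about z gives the same grasp; the last joint's range is limited). The gripper opens to 85 mm and grips with 20 to 120 N. Pads are 22 mm wide; open, the fingers measure 114 mm over their backs; the gripper's body (76 mm by 85 mm) begins 54 mm behind the grasp point. The pads swing forward as they close: fully open they stand 13 mm farther back than shut.
Start: joints at [-1.331, 0.053, 1.613, -0, 1.476, -0.119], TCP at [0.219, -0.585, 0.25] pointing down, gripper open.
Joint ranges: [-3.01, 3.01], [-1.01, 2.22], [0.06, 2.58], [-1.02, 4.17], [0.09, 2.62], [-3.14, 3.14]. Speed limits (rad/s): [2.57, 2.57, 3.14, 3.14, 3.14, 3.14].

INTERFACE

Orientations are given as a rotation vector (axis times angle).
In Python, from station import get_obs, get_image, get_calibration, finish_job gives the robot as it stands.
- The arm moves only by the tool servo_tool, never from a script. Its argument "increments" is a list of rows, each a list of 5 numbers: the opening, from 0 (shut) to 1 (fully open), then the shift along the tool's x, y, z in mm, then the turn about the tool's z in degrees. In form: [[jaw, tx, ty, tz, spin], ...]. A call has 1 to 12 rows; each row shifts and turns the commanded pose from where the row before left it, along the tool's axes as they then stand; what a row does not reach is not made up. A row lasts 1/8 s, in which the tool goes at most 62.5 mm and 10.7 degrees, less where a joint would pass 70% of its speed; a pose out of reach is approached as far as the arm can. A call is refused whole if a number of a shift passes 62.5 or a number of a turn 10.7, either way. A call with a gripper value outside its range is refused whole. The fingers move at their own pace and stop on an object; "force" is the grip in N (left out, the last holds). Time passes only in rows, so rows that do not move let the fingers close. It gives the time, the measured TCP pose, the force, the opening and the grip force at its end, in the units of the state.
- get_obs(): the state, without advancing time (a new reading comes with each control period).
- get_image(name): name is "scene" or "top" or "wrist"; returns the picture (400x640x3 uint8, red, green, blue); there is no depth.
- get_calibration(name): a dict with "fx", "fy", "cx", "cy" (pixels), "dist_coeffs" ([k1, k2, p1, p2, k3] as OpenCV has them; the pictures are not rectified), "R" (3x3) and "t" (3): a world point X has camera coordinates R X + t; the wrist camera has in their place "mount" (4x4, takes a point from camera to tool coordinates, whose origin is the TCP and whose axes are the flange's). Camera axes: x right, y down, z forward; pixel columns grow to the right and rows downward; lengths in m; the calibration is good to about 2 mm. A picture is of the moment at which its call begins: read the wrist's pose just before it. get_calibration takes no time and is no camera call.
- finish_job(): hands the job in; it is judged then, once.
The state is a dict: "t": time; "q": joint angles; "dq": joint speeds; "effort": joint torques, N m; "tool_pos": TCP position; "tool_rot": TCP orientation; "contact_force": force on the tool from outside, world axes, zero at the start; "wrist_torque": the same for the moment, N m; "opening": finger opening in m; "grip_force": force on a finger pad.
Only numpy, scipy, OpenCV 4.12 (cv2) and the standard library are available. Lean on these libraries where they do the work, as an engineer would, in place of code of your own. Each camera call takes 0.05 s, during which the arm holds its last target. There are 200 camera calls.

TASK

The red lid of the metal pot is being sent away: lift it off by its knob, leave the pot standing where it is, and set the lid down level, knob up, on the packing board inside the open carton - feel for the board, let go only once the lid rests on it, and do not drop it or press hard. Then close the carton by folding its flaps fully down flat: first the plain inner flap, and only after that the outer flap with the orange tape. Leave the tools around it undisturbed.

Things in the scene. Friction and masses are not known exactly. Their poses are not given: they have to be found in the camera images.
- pot: Open round aluminium pot, loose, about 0.75 kg: 110 mm outer diameter, 102 mm inner, 90 mm high, with two small lugs on its sides reaching 83 mm from its axis, 66 to 74 mm up. Origin: centre of its underside, z up.
- lid: Loose lid on the pot, 0.2 to 0.4 kg. Origin: centre of its underside, z up. From there up: steel plug 92 mm diameter to 6 mm, red flange 116 mm diameter 6 to 11 mm (rests on the pot's rim: origin 84 mm above the pot's), thin neck, black round knob 28 mm diameter 18 to 38 mm. A tool centre 33 mm above the origin keeps the fingertips clear of the flange.
- carton: Cardboard carton fixed to the bench. Origin: centre of its underside, z up. Outside 180 (x) by 160 (y) by 95 mm high, walls 4 mm. A level, lightly sprung wooden packing board fills its floor; the board's top is 20 to 44 mm above the origin, different each time and not reported: find it by touch. The board gives 1 mm per 2.5 N, 5 mm at most.
- inner_flap (a joint): Plain flap hinged on the top edge of the carton's -y wall (hinge line at carton y = -80, z = 95 mm, along x). 178 mm wide, 75 mm hinge to free edge, 3 mm thick. 0 = closed, flat inwards over the carton; pi/2 = upright; starts leaning outwards at 1.75 to 2.2 rad, at most 2.7. Stiff crease: stays where left, takes about 1 N at mid-flap to turn.
- outer_flap (a joint): Flap with an orange tape stripe, hinged on the top edge of the carton's +y wall (hinge line at carton y = +80, z = 99 mm, along x). 178 mm wide, 88 mm hinge to free edge, 3 mm thick; just overlaps the closed inner flap. 0 = closed, flat inwards; pi/2 = upright; starts leaning outwards at 1.75 to 2.2 rad, at most 2.7. Same stiff crease.
- inner_flap_edge (a point): Middle of the inner flap's free edge.
- outer_flap_edge (a point): Middle of the outer flap's free edge.
- pliers: Bystander: orange-handled pliers lying flat, about 170 by 60 mm, 13 mm high, origin under the middle.
- tape_measure: Bystander: orange tape measure, about 70 by 42 mm, 63 mm high, origin at the centre of its underside.
- bolt_jar: Bystander: amber glass jar with a steel cap, 68 mm diameter, 85 mm high, origin at the centre of its underside.
Not all that is in view belongs to the job. Of the things that look like the lid, the middle-sized one is meant.

How it is judged:
By the outcome, as a careful person would: the job done as asked, in the order asked, and still so for the second after the job is handed in, with the robot touching nothing.
It also fails if it takes over 62 s, if anything falls off the work surface, if the arm or the gripper's body presses on something with over 40 N, if the wrist force passes 120 N, or if a joint passes its speed limit or range.

## Working session

There is one attempt and no reset: what is moved stays moved. The work goes in short steps, Python scripts to look and compute and a tool call to move; the robot and the scene stay as the last step left them, time stands still between calls to the robot, and variables do not carry over. Pictures are saved under pics/ and viewed, at most 14 in all, crops included, and the job is handed in when it is done.

Besides the shell and the picture viewer there is one more tool, called after "Emit:" as a command line: name --pt "numbers of a row" for each row, then --argument value for the rest. servo_tool: Moves the arm, as the interface text tells. Its arguments: {"type":"object","properties":{"increments":{"type":"array"},"force":{"type":"number"}},"required":["increments"]}

```bash
mkdir -p pics; ls; python3 - <<'E'
from station import *
import cv2
for n in("scene","top"):
    cv2.imwrite(f"pics/{n}0.png",get_image(n)[:,:,::-1]); print(n,get_calibration(n))
o=get_obs();print(o); print(get_calibration("wrist"))
E
```

```text
pics
scene {'fx': 396.19307014364307, 'fy': 396.19307014364307, 'cx': 315.89767820359225, 'cy': 196.47653830072184, 'dist_coeffs': array([-0.03659273,  0.        ,  0.        ,  0.        ,  0.        ]), 'R': array([[-0.07166304,  0.99721022, -0.02088505],
       [ 0.6721201 ,  0.03280871, -0.73971492],
       [-0.73696607, -0.06704748, -0.6725962 ]]), 't': array([ 0.03612263, -0.28510921,  1.30625678])}
top {'fx': 504.8383315641666, 'fy': 504.8383315641666, 'cx': 316.78835948990485, 'cy': 196.42465500543028, 'dist_coeffs': array([-0.02201937,  0.        ,  0.        ,  0.        ,  0.        ]), 'R': array([[ 0.18362427, -0.98298289,  0.00517283],
       [-0.9633456 , -0.18099793, -0.19800254],
       [ 0.19556938,  0.03137485, -0.98018786]]), 't': array([-0.0623458 ,  0.51822405,  1.18777085])}
{'t': 0.1, 'q': array([-1.33097272e+00,  5.33028315e-02,  1.61416218e+00,  2.18827274e-05,
        1.47603064e+00, -1.19025554e-01]), 'dq': array([-0.00092161, -0.00129341, -0.00152164,  0.00123977,  0.000627  ,
       -0.00080666]), 'effort': array([ 1.39395524e-03, -3.94899166e+01, -3.713
[... 223 characters left out ...]
ay([-0.2794822 , -0.06768457, -0.58276127]), 'wrist_torque': array([-0.05312211, -0.00675405,  0.00280642]), 'grip_force': 0.0, 'opening': 0.0857701031547503}
{'fx': 315.1393273387316, 'fy': 315.1393273387316, 'cx': 327.3626322013425, 'cy': 193.24085618661906, 'dist_coeffs': array([-0.04029099,  0.        ,  0.        ,  0.        ,  0.        ]), 'mount': array([[-1.53816168e-03, -9.63997140e-01, -2.65908159e-01,
         6.76439183e-02],
       [ 9.99998744e-01, -1.58439349e-03, -4.06492095e-05,
        -2.45455907e-04],
       [-3.82117433e-04, -2.65907887e-01,  9.63998366e-01,
        -1.23878322e-01],
       [ 0.00000000e+00,  0.00000000e+00,  0.00000000e+00,
         1.00000000e+00]])}
```

View pics/scene0.png

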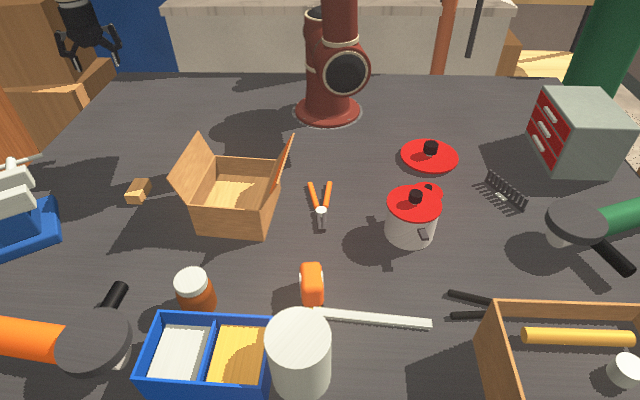

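View pics/top0.png

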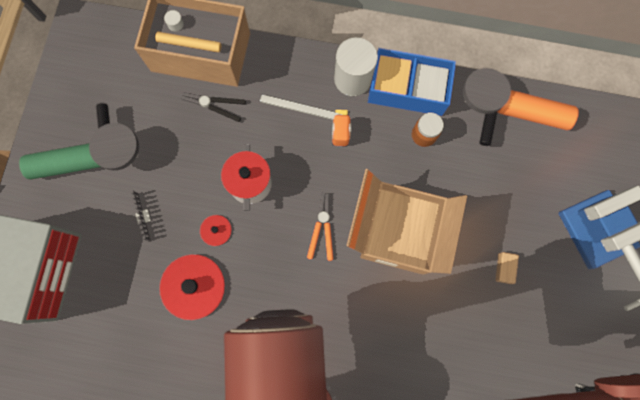

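```bash
python3 - <<'E'
import cv2,numpy as np
t=cv2.imread("pics/top0.png");s=cv2.imread("pics/scene0.png")
r=lambda im,x,y,w,h,k:cv2.resize(im[y:y+h,x:x+w],None,fx=k,fy=k,interpolation=cv2.INTER_CUBIC)
cv2.imwrite("pics/c1.png",r(t,340,160,133,120,5)[:, :])
a=r(t,150,130,130,200,3);b=r(s,375,130,100,150,4)
cv2.imwrite("pics/c2.png",np.hstack([a,b]))
cv2.imwrite("pics/c3.png",r(s,160,120,145,125,5))
E
```

```text
(no output)
```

View pics/c1.png

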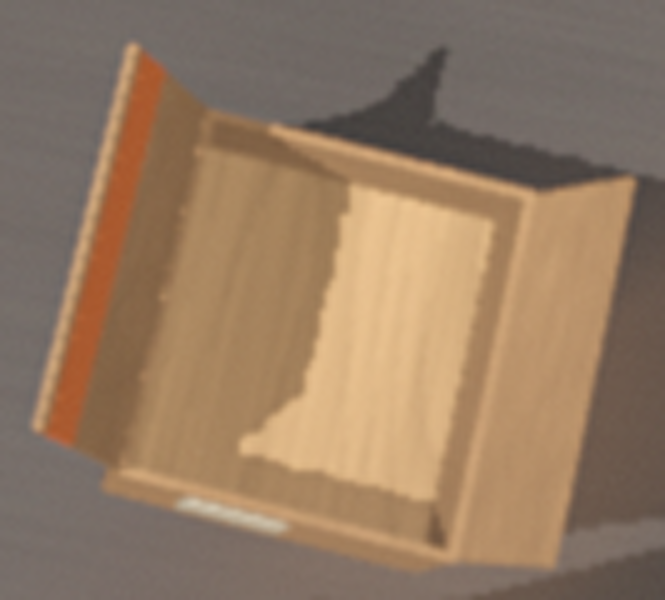

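View pics/c2.png

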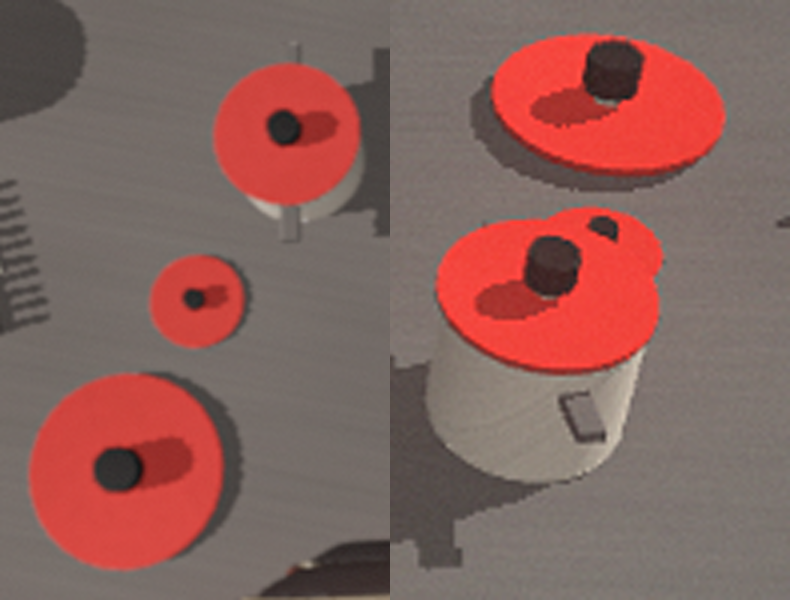

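View pics/c3.png

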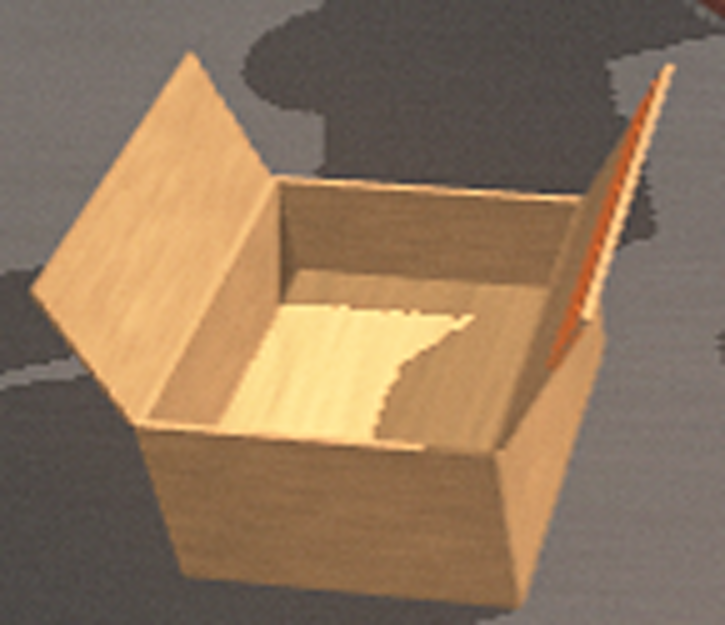

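```bash
cat > h.py <<'E'
import numpy as np,cv2
from scipy.optimize import least_squares
from scipy.spatial.transform import Rotation as Ro
from station import *
K={n:get_calibration(n) for n in("top","scene")}
def proj(n,X):
    c=K[n]; A=np.array([[c["fx"],0,c["cx"]],[0,c["fy"],c["cy"]],[0,0,1]])
    return cv2.projectPoints(np.asarray(X,float).reshape(-1,3),cv2.Rodrigues(c["R"])[0],c["t"],A,c["dist_coeffs"])[0].reshape(-1,2)
def to(x,y,z,o=None):
    "tool-frame shift mm from measured pose to world target m"
    o=o or get_obs(); R=Ro.from_rotvec(o["tool_rot"]).as_matrix()
    return (R.T@(np.array([x,y,z])-o["tool_pos"])*1000).round(1)
def yaw(): 
    R=Ro.from_rotvec(get_obs()["tool_rot"]).as_matrix(); return np.degrees(np.arctan2(R[1,0],R[0,0]))
E
cat > m.py <<'E'
from h import *
u=lambda p,x,y,k:(np.array(p,float)+.5)/k-.5+[x,y]
T=lambda p:u(p,340,160,5); S=lambda p:u(p,160,120,5)
obs=[("top",T((538,190)),(90,-80,95)),("top",T((205,108)),(90,80,95)),("top",T((118,470)),(-90,80,95)),("top",T((452,554)),(-90,-80,95)),
("scene",S((277,180)),(-90,-80,95)),("scene",S((138,426)),(90,-80,95)),("scene",S((497,452)),(90,80,95)),
("scene",S((185,577)),(90,-80,0)),("scene",S((519,607)),(90,80,0))]
def cw(p,P):
    c,s=np.cos(p[2]),np.sin(p[2]);P=np.array(P)/1e3
    return [p[0]+c*P[0]-s*P[1],p[1]+s*P[0]+c*P[1],P[2]]
f=lambda p:np.concatenate([proj(n,cw(p,P))[0]-q for n,q,P in obs])
r=least_squares(f,[.5,-.2,-.1],loss="soft_l1");print("carton",r.x,np.degrees(r.x[2]));print(f(r.x).reshape(-1,2).round(1).tolist())
p=r.x
def fl(ob,sgn,L,z):
    g=lambda a:np.concatenate([proj(n,cw(p,(sx*89,sgn*(80-L*np.cos(a[0])),z+L*np.sin(a[0]))))[0]-q for n,q,sx in ob])
    r=least_squares(g,[1.9]);print("flap",r.x,g(r.x).reshape(-1,2).round(1).tolist())
fl([("top",T((635,178)),1),("top",T((555,567)),-1),("scene",S((190,53)),-1),("scene",S((33,290)),1)],-1,75,95)
fl([("top",T((133,42)),1),("top",T((38,430)),-1),("scene",S((672,66)),-1),("scene",S((585,320)),1)],1,88,99)
im=cv2.imread("pics/top0.png").astype(int)
m=((im[:,:,2]>150)&(im[:,:,1]<90)&(im[:,:,0]<90)).astype(np.uint8)
# pot: knob top centre (z .122), flange top outline
m[:, :215]=0; m[205:]=0; m[:,275:]=0
h=cv2.convexHull(cv2.findNonZero(m)); e=cv2.fitEllipse(h); print("ell",e)
ob=[("top",np.array(e[0]),.095),("top",np.array([245,172.5]),.120),("scene",np.array([415.3,192.]),.120)]
g=lambda a:np.concatenate([proj(n,(a[0],a[1],z))[0]-q for n,q,z in ob])
r=least_squares(g,[.6,.1]);print("pot",r.x,g(r.x).round(1));
print("yaw",yaw(),to(r.x[0],r.x[1],.2))
E
python3 m.py
```

```text
carton [ 0.48317618 -0.18389673 -0.07274403] -4.167925733999199
[[-0.7, -0.3], [0.4, -0.7], [-0.1, -0.0], [0.4, 0.9], [-0.5, -1.0], [-0.6, -0.4], [0.3, 0.9], [-0.0, -0.5], [0.9, 0.2]]
flap [1.95175679] [[-0.1, -0.5], [-0.3, -0.6], [-0.2, -0.1], [-0.5, 0.4]]
flap [2.09850121] [[0.0, -0.3], [-0.3, -0.9], [-0.1, -0.5], [0.3, -0.7]]
ell ((245.29217529296875, 174.17384338378906), (46.362003326416016, 48.57988357543945), 72.32794189453125)
pot [0.53306399 0.20983864] [ 0.2  0.4 -0.9 -0.4 -0.6  0.3]
yaw 20.56040942659199 [ 572.7 -633.6   50.2]
```

Emit:
servo_tool --pt "1 0 0 -10 8.25" --pt "1 0 0 -10 8.25" --pt "1 0 0 0 8.25" --pt "0.8 18 -58 0 0" --pt "0.8 18 -58 0 0" --pt "0.8 18 -58 0 0" --pt "0.8 18 -58 0 0" --pt "0.8 18 -58 0 0" --pt "0.8 18 -58 0 0" --pt "0.8 18 -58 0 0" --pt "0.8 18 -58 0 0" --pt "0.8 18 -58 0 0" --force 40

```text
t: 1.6
tool_pos: [0.4193, -0.0744, 0.2698]
tool_rot: [3.139, -0.115, 0.001]
contact_force: [0.9, -0.5, -0.7]
opening: 0.0685
grip_force: 0.0
```

```bash
python3 -c "
from h import *
print(yaw(),to(.533,.210,.15),get_obs()['tool_pos'],get_obs()['dq'].round(3))"
```

```text
-4.208407925266391 [  92.4 -292.   119.8] [ 0.41932089 -0.07444509  0.26975921] [ 1.168e+00  1.890e-01 -1.280e-01 -1.000e-03 -6.100e-02  1.158e+00]
```

Emit:
servo_tool --pt "0.8 18.5 -58.4 10 0" --pt "0.8 18.5 -58.4 10 0" --pt "0.8 18.5 -58.4 10 0" --pt "0.8 18.5 -58.4 10 0" --pt "0.8 18.5 -58.4 10 0" --pt "0.8 0 0 0 0"

```text
t: 2.35
tool_pos: [0.5322, 0.2111, 0.2173]
tool_rot: [3.139, -0.107, -0.007]
contact_force: [0.7, -0.3, -0.6]
opening: 0.0682
grip_force: 0.0
```

```bash
python3 - <<'E'
from h import *
o=get_obs();im=get_image("wrist");cv2.imwrite("pics/w1.png",im[:,:,::-1])
print(yaw(),to(.533,.210,.117,o),o['tool_pos'])
c=get_calibration("wrist");M=np.array(c["mount"]);Mi=np.linalg.inv(M);A=np.array([[c["fx"],0,c["cx"]],[0,c["fy"],c["cy"]],[0,0,1]])
R=Ro.from_rotvec(o["tool_rot"]).as_matrix()
for X in([.533,.21,.122],[.533,.21,.095]):
    p=R.T@(np.array(X)-o["tool_pos"]);pc=Mi[:3,:3]@p+Mi[:3,3]
    print(cv2.projectPoints(pc.reshape(1,3),np.zeros(3),np.zeros(3),A,c["dist_coeffs"])[0].ravel())
m=((im[:,:,0]>150)&(im[:,:,1]<90)&(im[:,:,2]<90)).astype(np.uint8)
n,l,s,ce=cv2.connectedComponentsWithStats(m)
for i in range(1,n):
    if s[i,4]>500:print(s[i],ce[i])
E
```

```text
-4.021212962356666 [  1.3   0.9 100.3] [0.53221986 0.21105618 0.21733815]
[329.19749447 200.95223845]
[328.95726347 191.1596758 ]
[  257   113   144   139 14362] [328.31604233 181.41421808]
[ 254  252   65   58 2649] [286.12684032 279.77161193]
```

View pics/w1.png

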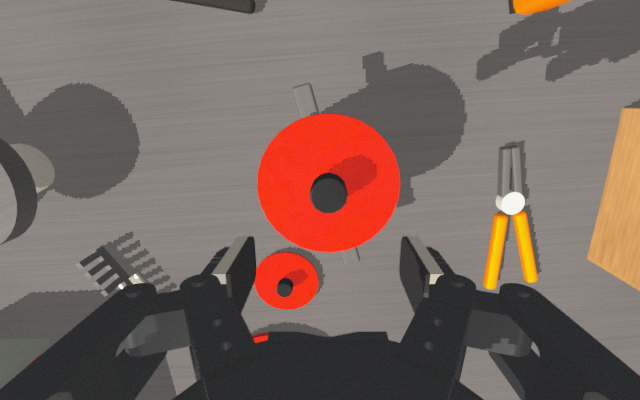

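Emit:
servo_tool --pt "0.75 4 0.5 22 0" --pt "0.75 0 0 22 0" --pt "0.75 0 0 22 0" --pt "0.75 0 0 0 0"

```text
t: 2.9
tool_pos: [0.5352, 0.2057, 0.1522]
tool_rot: [3.138, -0.117, -0.006]
contact_force: [-1.2, -0.3, -0.2]
opening: 0.0641
grip_force: 0.0
```

```bash
cat > w.py <<'E'
from h import *
import sys
X0=np.array(eval(sys.argv[1]));o=get_obs();im=get_image("wrist")
print(yaw(),o['tool_pos'],o["tool_rot"],to(*X0,o))
c=get_calibration("wrist");M=np.array(c["mount"]);Mi=np.linalg.inv(M);A=np.array([[c["fx"],0,c["cx"]],[0,c["fy"],c["cy"]],[0,0,1]])
R=Ro.from_rotvec(o["tool_rot"]).as_matrix()
def P(X):
    p=R.T@(np.array(X)-o["tool_pos"]);pc=Mi[:3,:3]@p+Mi[:3,3]
    return cv2.projectPoints(pc.reshape(1,3),np.zeros(3),np.zeros(3),A,c["dist_coeffs"])[0].ravel()
m=((im[:,:,0]>120)&(im[:,:,1]<90)&(im[:,:,2]<90)).astype(np.uint8)
n,l,s,ce=cv2.connectedComponentsWithStats(m)
i=1+np.argmax(s[1:,4]);h=cv2.convexHull(cv2.findNonZero((l==i).astype(np.uint8))).reshape(-1,2);print(s[i])
h=h[(h[:,1]<240)].astype(float)
a=np.linspace(0,6.2832,120)
def g(v):
    C=np.array([P([v[0]+.058*np.cos(t),v[1]+.058*np.sin(t),X0[2]]) for t in a])
    return np.array([cv2.pointPolygonTest(C.astype(np.float32).reshape(-1,1,2),tuple(q),True) for q in h])
r=least_squares(g,X0[:2],diff_step=1e-3,loss="soft_l1");print("lid",r.x,np.abs(r.fun).mean())
cv2.imwrite("pics/w_%d.png"%(o["t"]*100),im[:,:,::-1])
E
python3 w.py "[.535,.210,.095]"
```

```text
-4.273385374329045 [0.53521736 0.20566192 0.15217655] [ 3.1380108  -0.11735038 -0.00601336] [-0.3 -4.4 57.2]
[  226   121   189   221 25433]
lid [0.53673763 0.21061121] 0.34904960075347047
```

Emit:
servo_tool --pt "0.75 0.9 -4.9 0 0" --pt "0.75 0 0 12 0" --pt "0.75 0 0 12 0" --pt "0.75 0 0 11 0" --pt "0.75 0 0 0 0"

```text
t: 3.58
tool_pos: [0.5369, 0.2118, 0.117]
tool_rot: [3.139, -0.115, -0.005]
contact_force: [0.4, -0.4, 0.0]
opening: 0.064
grip_force: 0.0
```

Emit:
servo_tool --pt "0.5 0 0.8 0 0" --pt "0.1 0 0 0 0" --pt "0.1 0 0 0 0" --pt "0.1 0 0 0 0" --pt "0.1 0 0 0 0" --pt "0.1 0 0 0 0" --force 40

```text
t: 4.32
tool_pos: [0.5385, 0.2113, 0.1198]
tool_rot: [-3.139, 0.115, -0.002]
contact_force: [0.2, -0.7, 5.4]
opening: 0.0265
grip_force: 40.0
```

Emit:
servo_tool --pt "0.1 0 0 -4 0" --pt "0.1 0 0 -8 0" --pt "0.1 0 0 -16 0" --pt "0.1 0 0 -30 0" --pt "0.1 0 0 -40 0" --pt "0.1 0 0 -40 0" --pt "0.1 0 0 -20 0" --pt "0.1 0 0 0 0"

```text
t: 5.32
tool_pos: [0.5387, 0.2115, 0.2791]
tool_rot: [-3.138, 0.115, -0.006]
contact_force: [0.8, -0.7, -4.5]
opening: 0.0263
grip_force: 39.7
```

```bash
python3 - <<'E'
from h import *
o=get_obs()
cv2.imwrite("pics/w2.png",np.hstack([cv2.resize(get_image(n)[:,:,::-1],(400,250)) for n in("wrist","scene")]))
print(yaw(),o["tool_pos"],o["contact_force"],o["grip_force"],o["opening"],to(.48318,-.1839,.27,o))
E
```

```text
-4.191542039695913 [0.5387032  0.21148521 0.27910701] [ 0.82239847 -0.70007252 -4.50315487] 39.71795618534088 0.026342176613772635 [-26.5 398.4   8.5]
```

View pics/w2.png

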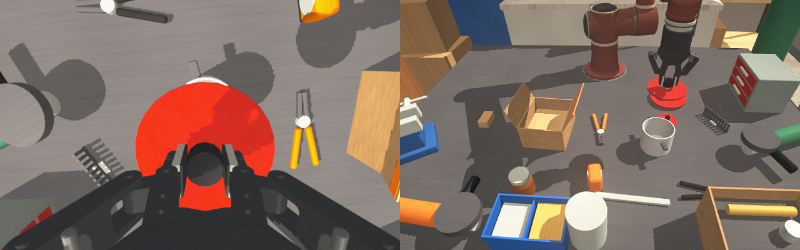

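Emit:
servo_tool --pt "0.1 -2 30 0 0" --pt "0.1 -4 55 0 0" --pt "0.1 -4 55 0 0" --pt "0.1 -4 55 0 0" --pt "0.1 -4 55 0 0" --pt "0.1 -4 55 0 0" --pt "0.1 -3 55 0 0" --pt "0.1 -1.5 38 0 0" --pt "0.1 0 0 20 0" --pt "0.1 0 0 20 0" --pt "0.1 0 0 20 0" --pt "0.1 0 0 0 0"

```text
t: 6.92
tool_pos: [0.481, -0.1819, 0.2134]
tool_rot: [-3.137, 0.112, 0.009]
contact_force: [0.2, -0.3, -3.4]
opening: 0.0259
grip_force: 40.2
```

```bash
python3 - <<'E'
from h import *
o=get_obs()
cv2.imwrite("pics/w3.png",np.vstack([cv2.resize(get_image("wrist")[:,:,::-1],(480,300)),cv2.resize(get_image("top")[130:290,320:576,::-1],(480,300))]))
print(yaw(),o["tool_pos"],o["contact_force"],o["grip_force"],to(.48318,-.1839,.27,o))
E
```

```text
-4.122546436968381 [ 0.48101676 -0.1819467   0.21340487] [ 0.21330282 -0.30714522 -3.39461603] 40.19120693206787 [  2.    1.6 -56.6]
```

View pics/w3.png

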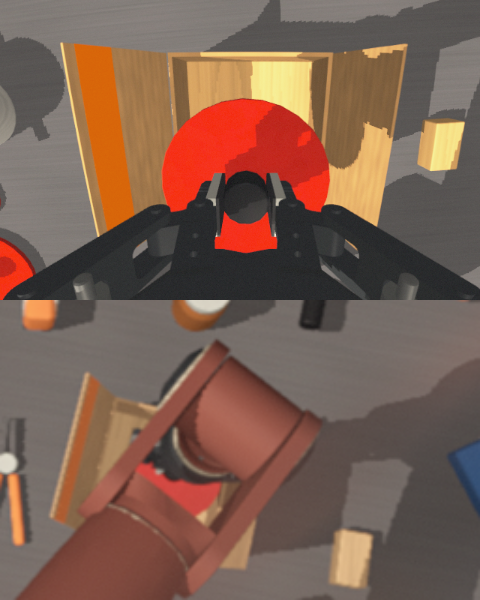

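Emit:
servo_tool --pt "0.1 2 1.6 10 0" --pt "0.1 0 0 20 0" --pt "0.1 0 0 24 0" --pt "0.1 0 0 24 0" --pt "0.1 0 0 20 0" --pt "0.1 0 0 14 0" --pt "0.1 0 0 9 0" --pt "0.1 0 0 0 0" --pt "0.1 0 0 0 0"

```text
t: 8.15
tool_pos: [0.4849, -0.1858, 0.0969]
tool_rot: [3.139, -0.115, 0.002]
contact_force: [-0.3, -0.5, -3.0]
opening: 0.0264
grip_force: 40.3
```

Emit:
servo_tool --pt "0.1 0 0 3 0" --pt "0.1 0 0 3 0" --pt "0.1 0 0 3 0" --pt "0.1 0 0 3 0" --pt "0.1 0 0 0 0"

```text
t: 8.78
tool_pos: [0.484, -0.1853, 0.0836]
tool_rot: [-3.139, 0.115, 0.001]
contact_force: [0.7, 0.7, -2.7]
opening: 0.0265
grip_force: 40.3
```

Emit:
servo_tool --pt "0.1 0 0 2 0" --pt "0.1 0 0 2 0" --pt "0.1 0 0 2 0" --pt "0.1 0 0 0 0"

```text
t: 9.28
tool_pos: [0.4841, -0.1854, 0.0777]
tool_rot: [-3.139, 0.115, 0.001]
contact_force: [0.8, 0.7, -3.3]
opening: 0.0266
grip_force: 40.3
```

Emit:
servo_tool --pt "0.1 0 0 2 0" --pt "0.1 0 0 2 0" --pt "0.1 0 0 2 0" --pt "0.1 0 0 0 0"

```text
t: 9.78
tool_pos: [0.4845, -0.1856, 0.0728]
tool_rot: [3.139, -0.115, 0.0]
contact_force: [-3.6, 1.2, 5.3]
opening: 0.0268
grip_force: 40.8
```

Emit:
servo_tool --pt "0.1 0 0 -1 0" --pt "0.1 0 0 -0.5 0" --pt "0.1 0 0 0 0"

```text
t: 10.15
tool_pos: [0.4845, -0.1856, 0.0737]
tool_rot: [3.139, -0.115, 0.001]
contact_force: [-1.7, -0.3, 3.2]
opening: 0.0266
grip_force: 40.8
```

Emit:
servo_tool --pt "0.1 0 0 -0.8 0" --pt "0.1 0 0 0 0" --pt "0.4 0 0 0 0" --pt "0.6 0 0 0 0" --pt "0.7 0 0 0 0" --pt "0.7 0 0 0 0"

```text
t: 10.9
tool_pos: [0.4843, -0.1855, 0.0742]
tool_rot: [-3.139, 0.115, 0.0]
contact_force: [0.4, -0.0, 0.7]
opening: 0.0599
grip_force: 0.0
```

```bash
python3 - <<'E'
from h import *
o=get_obs()
cv2.imwrite("pics/w4.png",np.hstack([cv2.resize(get_image("wrist")[:,:,::-1],(400,250)),cv2.resize(get_image("scene")[100:250,140:380,::-1],(400,250))]))
print(yaw(),o["tool_pos"],o["contact_force"],o["opening"])
E
```

```text
-4.192795080048488 [ 0.48427578 -0.1854647   0.07423064] [ 0.41999955 -0.01586676  0.71901444] 0.05993193333198277
```

View pics/w4.png

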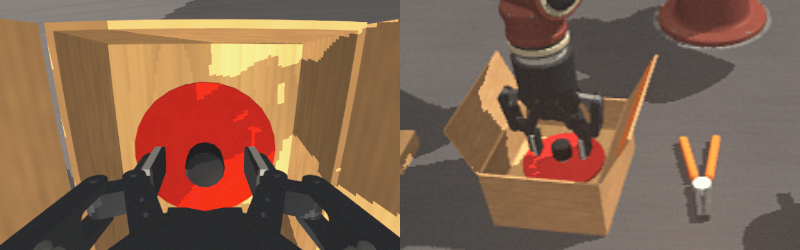

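Emit:
servo_tool --pt "0.75 0 0 -8 0" --pt "0.75 0 0 -20 0" --pt "0.75 0 0 -40 0" --pt "0.4 0 0 -55 0" --pt "0 0 0 -55 0" --pt "0 0 40 0 0" --pt "0 0 55 0 0" --pt "0 0 50 0 0" --pt "0 0 0 30 0" --pt "0 0 0 40 0" --pt "0 0 0 20 0" --pt "0 0 0 0 0"

```text
t: 12.5
tool_pos: [0.473, -0.3293, 0.1608]
tool_rot: [-3.137, 0.115, 0.004]
contact_force: [0.3, 0.0, 0.9]
opening: 0.0005
grip_force: 0.0
```

```bash
cat >> h.py <<'E'
def cart():
    o=get_obs(); d=o["tool_pos"]-[.48318,-.1839,0]; c,s=np.cos(-.07274),np.sin(-.07274)
    print("carton-frame TCP mm",np.round(1000*np.array([c*d[0]+s*d[1],-s*d[0]+c*d[1],d[2]]),1),o["contact_force"].round(1),round(float(yaw()),2))
E
python3 -c "
from h import *
cart()"
```

```text
carton-frame TCP mm [   0.4 -145.7  160.8] [0.3 0.  0.9] -4.18
```

Sweep the inner flap to upright, then follow its arc down.

Emit:
servo_tool --pt "0 0 -12 0 0" --pt "0 0 -12 0 0" --pt "0 0 -12 0 0" --pt "0 0 -12 0 0" --pt "0 0 -10 0 0" --pt "0 0 -10 2 0" --pt "0 0 -8 4 0" --pt "0 0 -7 5 0" --pt "0 0 -6 6 0" --pt "0 0 -6 7 0" --pt "0 0 0 0 0"

```text
t: 13.88
tool_pos: [0.48, -0.2345, 0.137]
tool_rot: [-3.138, 0.114, 0.003]
contact_force: [0.2, -0.4, 0.8]
opening: -0.0001
grip_force: 0.0
```

```bash
python3 - <<'E'
from h import *
cart()
cv2.imwrite("pics/w5.png",np.hstack([cv2.resize(get_image("wrist")[:,:,::-1],(400,250)),cv2.resize(get_image("scene")[60:260,100:420,::-1],(400,250))]))
E
```

```text
carton-frame TCP mm [  0.5 -50.7 137. ] [ 0.2 -0.4  0.8] -4.17
```

View pics/w5.png

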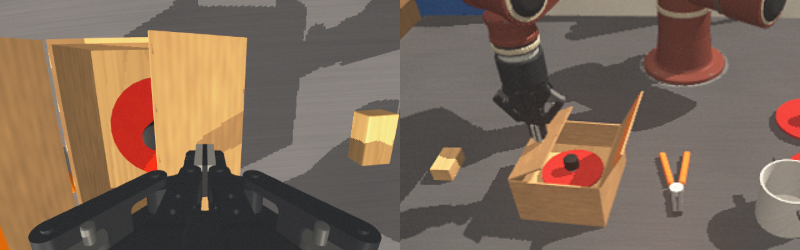

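Emit:
servo_tool --pt "0 0 -4 6 0" --pt "0 0 -3 6 0" --pt "0 0 0 5 0" --pt "0 0 0 3 0" --pt "0 0 0 0 0"

```text
t: 14.6
tool_pos: [0.4808, -0.2282, 0.1177]
tool_rot: [-3.139, 0.115, 0.002]
contact_force: [-0.1, -0.4, -0.2]
opening: -0.0002
grip_force: 0.0
```

Emit:
servo_tool --pt "0 0 0 2 0" --pt "0 0 0 2 0" --pt "0 0 0 0 0"

```text
t: 14.98
tool_pos: [0.4812, -0.2285, 0.1166]
tool_rot: [-3.139, 0.115, 0.001]
contact_force: [-5.6, 3.2, 12.3]
opening: -0.0005
grip_force: 6.1
```

Emit:
servo_tool --pt "0 0 0 -10 0" --pt "0 0 0 -35 0" --pt "0 0 0 -50 0" --pt "0 0 0 -50 0" --pt "0 0 -35 0 0" --pt "0 0 -55 0 0" --pt "0 0 -55 0 0" --pt "0 0 -55 0 0" --pt "0 0 -9 15 0" --pt "0 0 0 35 0" --pt "0 0 0 35 0" --pt "0 0 0 0 0"

```text
t: 16.48
tool_pos: [0.494, -0.0202, 0.1704]
tool_rot: [-3.139, 0.116, 0.012]
contact_force: [0.3, -0.2, -0.6]
opening: 0.0001
grip_force: 0.0
```

```bash
python3 - <<'E'
from h import *
cart()
cv2.imwrite("pics/w6.png",np.hstack([cv2.resize(get_image("wrist")[:,:,::-1],(400,250)),cv2.resize(get_image("scene")[60:260,100:420,::-1],(400,250))]))
E
```

```text
carton-frame TCP mm [ -1.1 164.1 170.4] [ 0.3 -0.2 -0.6] -4.24
```

View pics/w6.png

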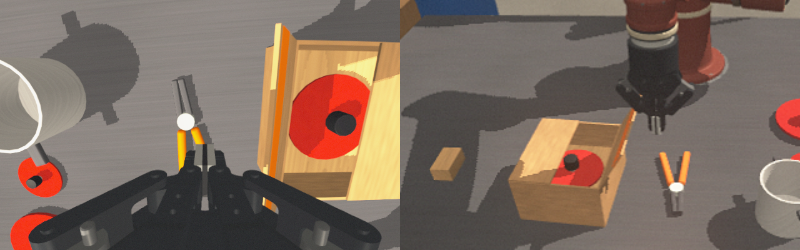

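Emit:
servo_tool --pt "0 0 13 0 0" --pt "0 0 13 0 0" --pt "0 0 13 0 0" --pt "0 0 13 0 0" --pt "0 0 13 0 0" --pt "0 0 12 0 0" --pt "0 0 11 1 0" --pt "0 0 9 4 0" --pt "0 0 8 5 0" --pt "0 0 7 7 0" --pt "0 0 6 8 0" --pt "0 0 0 0 0"

```text
t: 18.08
tool_pos: [0.4871, -0.1377, 0.148]
tool_rot: [-3.139, 0.116, 0.003]
contact_force: [0.2, -0.1, 0.8]
opening: -0.0003
grip_force: 0.0
```

Emit:
servo_tool --pt "0 0 4 7 0" --pt "0 0 3 7 0" --pt "0 0 1 5 0" --pt "0 0 0 2 0" --pt "0 0 0 0 0"

```text
t: 18.7
tool_pos: [0.487, -0.1453, 0.1279]
tool_rot: [-3.139, 0.115, 0.001]
contact_force: [-0.8, -0.2, -0.6]
opening: -0.0001
grip_force: 0.0
```

Emit:
servo_tool --pt "0 0 0 3 0" --pt "0 0 0 3 0" --pt "0 0 0 1 0" --pt "0 0 0 0 0"

```text
t: 19.2
tool_pos: [0.4871, -0.1454, 0.1211]
tool_rot: [-3.139, 0.115, 0.0]
contact_force: [0.8, -0.4, -0.5]
opening: 0.0
grip_force: 0.1
```

Emit:
servo_tool --pt "0 0 0 2 0" --pt "0 0 0 1 0" --pt "0 0 0 0 0"

```text
t: 19.58
tool_pos: [0.4873, -0.1455, 0.1206]
tool_rot: [-3.139, 0.115, 0.002]
contact_force: [-6.8, 2.9, 13.1]
opening: 0.0003
grip_force: 6.5
```

Emit:
servo_tool --pt "0 0 0 -5 0" --pt "0 0 0 -30 0" --pt "0 0 0 -50 0" --pt "0 0 0 -50 0" --pt "0 0 50 0 0" --pt "0 0 55 0 0" --pt "0 0 55 0 0" --pt "0 0 55 0 0" --pt "0 0 55 0 0" --pt "0 0 20 0 0" --pt "0 0 0 0 0"

```text
t: 20.95
tool_pos: [0.4657, -0.4353, 0.2526]
tool_rot: [-3.138, 0.117, 0.001]
contact_force: [-0.0, 0.2, -0.1]
opening: -0.0003
grip_force: 0.0
```

```bash
python3 - <<'E'
from h import *
cart();r=lambda n,x,y:cv2.resize(get_image(n)[y:y+150,x:x+240,::-1],(400,250))
cv2.imwrite("pics/w7.png",np.vstack([np.hstack([r("top",300,140),r("scene",140,100)]),np.hstack([r("top",150,90),r("scene",300,150)])]))
E
```

```text
carton-frame TCP mm [   0.8 -252.   252.6] [-0.   0.2 -0.1] -4.28
```

View pics/w7.png

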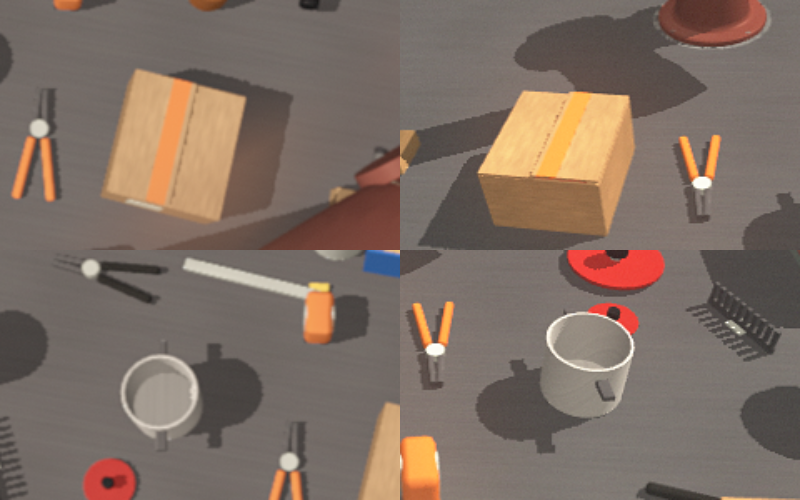

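The carton is flat shut with the taped flap on top. The pot stands where it was, and the tools are undisturbed.

```bash
python3 -c "
from station import *
print(finish_job())"
```

```text
the job is handed in; nothing more can be done
None
```

The red lid rests level, knob up, on the board inside the carton, with the inner and then the taped outer flap folded flat, the pot and tools left in place, and the job handed in at about 21 s; the verdict was not reported back.

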